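# Lock a grinding jar onto the sample mill

### The arm

A 6-joint arm with a two-finger parallel gripper is mounted at the origin on the work surface. World frame = base frame: x ahead of the robot, y to its left, z up, the work surface at z = 0. Lengths are in mm, angles in rad, forces in N, time in s.
With the tool pointing down it reaches from about 350 to 875 mm from the base axis. Payload 4.2 kg.
Tool frame: the origin (TCP) lies at the very end of the fingers, on their centre line; the grasp point (between the pads) lies 19 mm behind it; z points along the fingers, y is the line along which they close (so a half turn about z gives the same grasp; the last joint's range is limited). The gripper opens to 85 mm and grips with 20 to 120 N. Pads are 22 mm wide; open, the fingers measure 114 mm over their backs; the gripper's body (76 mm by 85 mm) begins 54 mm behind the grasp point. The pads swing forward as they close: fully open they stand 13 mm farther back than shut.
Start: joints at [-0.986, 0.385, 0.008, 0, -1.194, -0.259], TCP at [200.057, -592.095, 231.312] pointing down, gripper open.
Joint ranges: [-3.14, 3.14], [-1.21, 2.06], [-1.07, 1.41], [-3.16, 2.05], [-2.99, -0.16], [-3.1, 3.1]. Speed limits (rad/s): [2.79, 2.79, 3.14, 3.14, 3.14, 3.14].

### API

Orientations are given as a unit quaternion [x, y, z, w].
In Python, from bench import arm gives the robot as it stands.
- The arm moves only by the tool servo_tool, never from a script. Its argument "rows" is a list that holds one entry, the list of rows, each a list of 7 numbers: the finger opening in mm, from 0 to 85.4, then the shift along the tool's x, y, z in mm, then the turn, a rotation vector about the tool's x, y, z in rad. A call has 1 to 10 rows; each row is the pose to reach, as a shift and turn from the pose commanded when the call began, along the tool's axes at that moment; what a row does not reach only later rows make up. A row lasts 1/8 s, in which the tool goes at most 62.5 mm and 10.7 degrees, less where a joint would pass 70% of its speed; a pose out of reach is approached as far as the arm can. A call with a gripper value outside its range is refused whole. The fingers move at their own pace and stop on an object; the grip force is fixed at half the most. Time passes only in rows, so rows that repeat a pose let the fingers close. It gives the time, the measured TCP pose, the force, the opening and the grip force at its end, in the units of the state.
- arm.read_state(): the state, without advancing time (a new reading comes with each control period).
- arm.get_image(name): name is "scene" or "top" or "wrist"; returns the picture (420x560x3 uint8, red, green, blue); there is no depth.
- arm.camera_params(name): a dict with "intrinsics" (3x3 intrinsics, pixels), "D" ([k1, k2, p1, p2, k3] as OpenCV has them; the pictures are not rectified), "R" (3x3) and "t" (3): a world point X has camera coordinates R X + t. Camera axes: x right, y down, z forward; pixel columns grow to the right and rows downward; lengths in mm; the calibration is good to about 2 mm. A picture is of the moment at which its call begins: read the wrist's pose just before it. camera_params takes no time and is no camera call; for the wrist camera it gives the pose at the moment of the call.
- arm.job_done(): hands the job in; it is judged then, once.
The state is a dict: "clock": time; "joints": joint angles; "joint_vel": joint speeds; "joint_efforts": joint torques, N m; "position": TCP position; "ee_rot": TCP orientation; "contact_force": force on the tool from outside, world axes, zero at the start; "wrist_torque": the same for the moment, N m; "gripper_width": finger opening in mm; "grasp_force": force on a finger pad.
Only numpy, scipy, OpenCV 4.12 (cv2) and the standard library are available. Lean on these libraries where they do the work, as an engineer would, in place of code of your own. Each camera call takes 0.05 s, during which the arm holds its last target. There are 200 camera calls.

### The job

Take the taller of the two grinding jars from the white rack, set it into the round bayonet socket on top of the sample mill, press it down against the spring and turn it clockwise (seen from above) about a quarter turn until it is locked and stays so by itself when let go. Feel for the notches with light pressure and never force the jar into the mill; leave the short jar in the rack and everything else where it stands.

Things in the scene. Friction and masses are not known exactly. Their poses are not given: they have to be found in the camera images.
- tall_jar_center (a point): The taller grinding jar, 106 mm high, about 250 g, upright in one of the two rack holes. Point on its axis half-way up, 53 mm above its underside; z up. Clear barrel 49 mm in diameter, grey lid 51 mm (55 mm over its ribs) whose flat top lies 25 mm above this point, with an upright grip bar on it.
- tall_jar_bar (a point): Centre of the tall jar's grip bar, 39 mm above the jar's centre. The bar stands 28 mm above the flat lid; it is 46 mm long along this x, 16 mm thick along y and reaches 14 mm above and below this point. It lies in line with the lugs on the foot; the same after half a turn.
- tall_jar_foot (a point): Centre of the tall jar's underside. The aluminium foot is 52 mm in diameter and 14 mm high, tapered to 44 mm over its lowest 5 mm. Two opposite bayonet lugs stand out of it along +x and -x: each 12.4 mm wide, reaching 33 mm from the axis, from 6 to 10 mm above the underside.
- short_jar_center (a point): The shorter grinding jar, to be left in the rack: the same shape and foot, but 78 mm high; the point lies on its axis 39 mm above its underside.
- rack: White jar rack, a fixed block 100 x 240 mm and 24 mm high, origin at the centre of its underside. Two round holes 72 mm wide, floors 10 mm above the bench, at 62 mm to either side of the origin along its y; a jar stands in each, and which is in which hole varies.
- mill: Sample mill, a fixed white machine 200 mm deep (x, control panel to -x), 165 mm wide, 75 mm high; origin at the centre of its underside. A round steel bayonet collar 86 mm across stands on top, its axis 15 mm behind the centre.
- socket (a point): On the vertical axis of the mill's collar, 105 mm above the bench, nominally level with its top; x to the mill's back. The collar was fitted by hand: its top is up to 5 mm above or below this point and its pair of notches is turned up to 0.60 rad either way from the x axis. Feel for both. Opening 58 mm wide; notches 72 mm across, 35 degrees wide (lug play 5 degrees either way).
- socket_track (a point): Track in the collar, 7.5 mm below point socket. Lugs that miss the notches rest on the rim, foot 6 mm below the collar's top. In the notches the foot meets the sprung seat at 9.5 mm; at 15 mm the lugs clear the 5 mm rim and can turn clockwise (from above), not back; hard bottom at 17.5 mm. Stop after about 83 degrees; from 63 on, let go, the spring lifts the lugs 2.5 mm into pockets: locked.
- seat (a joint): Sprung seat plate inside the socket: m pressed down; 0 at rest (9.5 mm below the collar's top), 0.008 at its hard bottom, 0.003 with a jar locked in the pockets. The spring pushes up with 5 N at 0 and 0.6 N more for each mm, about 10 N at the bottom.
- beaker_rim (a point): Bystander: a glass beaker 68 mm wide, 90 mm high; this point is the centre of its rim.
- oil_bottle: Bystander: small amber bottle 28 mm wide, 60 mm high; origin at its underside.
- petri_dish: Bystander: flat clear dish 93 mm wide, 17 mm high; origin at its underside.
- sample_pot: Bystander: small lidded pot 44 mm wide, 50 mm high; origin at its underside.
- slide_box: Bystander: black box 100 x 85 x 32 mm; origin at its underside.
- spatula: Bystander: flat spatula 160 mm long lying along its x.
There are look-alikes about, which are no part of the job. What is shaped like the part that bears tall_jar_center but brown, pink or yellow is not meant.

How it is judged:
By the outcome, as a careful person would: the job done as asked, in the order asked, and still so for the second after the job is handed in, with the robot touching nothing.
It also fails if it takes over 69 s, if anything falls off the work surface, if the arm or the gripper's body presses on something with over 40 N, if the wrist force passes 120 N, or if a joint passes its speed limit or range.

## Working session

There is one attempt and no reset: what is moved stays moved. The work goes in short steps, Python scripts to look and compute and a tool call to move; the robot and the scene stay as the last step left them, time stands still between calls to the robot, and variables do not carry over. Pictures are saved under pics/ and viewed, at most 10 in all, crops included, and the job is handed in when it is done.

Besides the shell and the picture viewer there is one more tool, called as name(argument=value, ...), one argument or row to a line, values as JSON. servo_tool: Moves the arm, as the interface text tells. Its arguments: {"type":"object","properties":{"rows":{"type":"array"}},"required":["rows"]}

```bash
mkdir -p pics; ls
python3 - <<'E'
from bench import arm
import cv2,numpy as np
for n in("top","scene"):
    im=arm.get_image(n);cv2.imwrite(f"pics/{n}0.png",im[:,:,::-1])
    p=arm.camera_params(n);print(n,np.array(p["intrinsics"]).round(1).tolist(),p["D"],np.array(p["R"]).round(3).tolist(),np.array(p["t"]).round(1))
s=arm.read_state();print(s)
E
```

```text
pics
top [[431.4, 0.0, 277.6], [0.0, 431.4, 210.2], [0.0, 0.0, 1.0]] [-0.0915411  0.         0.         0.         0.       ] [[-0.012, -1.0, 0.001], [-0.995, 0.012, -0.098], [0.098, -0.002, -0.995]] [  49.6  580.7 1327.2]
scene [[407.1, 0.0, 275.7], [0.0, 407.1, 214.1], [0.0, 0.0, 1.0]] [-0.05211895  0.          0.          0.          0.        ] [[0.642, 0.766, -0.009], [0.527, -0.45, -0.721], [-0.557, 0.458, -0.693]] [-394.7 -197.5 1486.7]
{'clock': 0.1, 'joints': array([-9.86395410e-01,  3.85494347e-01,  6.78095415e-03, -4.35519692e-04,
       -1.19398150e+00, -2.58598684e-01]), 'joint_vel': array([-0.00043136, -0.00262355,  0.00379868,  0.00148848,  0.00096602,
       -0.00082762]), 'joint_efforts': array([-6.50512357e-04, -3.93318236e+01,  1.88928097e+01,  4.19792667e+00,
       -2.59213477e-03,  1.16199983e-07]), 'position': array([ 199.89988312, -591.63418774,  230.329243  ]), 'ee_rot': array([-1.62102260e-01,  9.86773487e-01,  9.49008882e-04, -2.03689136e-04]), 'contact_force': array([-0.67275432,  0.3572292 ,  0.07980759]), 'wrist_torque': array([-0.04430603,  0.03088952,  0.03513729]), 'grasp_force': 0.0, 'gripper_width': 85.2951394785372}
```

View pics/top0.png

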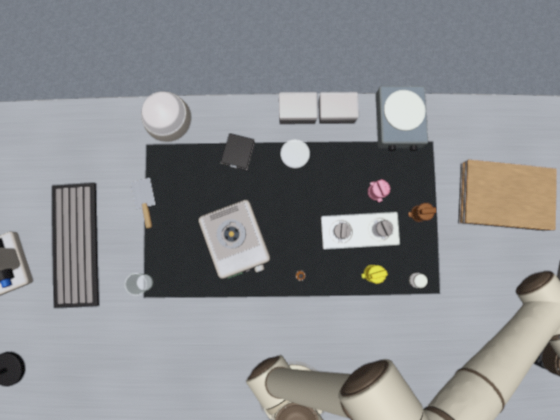

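View pics/scene0.png

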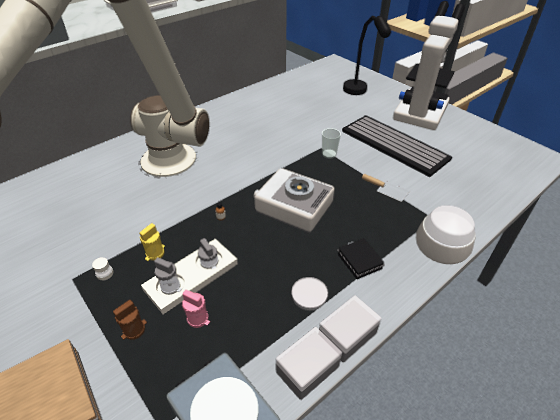

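The top view shows the rack at about (360,230) with jars at (343,231) and (384,229). The mill is at (234,238) with its collar near (232,234), and the beaker is at (140,283). In the scene view the rack jars are at (167,275) and (208,252), and the mill is at (297,195). I'll enlarge the rack and mill next.

```bash
cat > h.py <<'E'
import numpy as np,cv2
def ray(p,uv):
    K=np.array(p["intrinsics"]);R=np.array(p["R"]);t=np.array(p["t"]).ravel()
    x=cv2.undistortPoints(np.array([[uv]],float),K,np.array(p["D"])).ravel()
    return -R.T@t,R.T@np.array([x[0],x[1],1])
def onz(p,uv,z):
    o,d=ray(p,uv);return o+d*(z-o[2])/d[2]
def tri(p1,u1,p2,u2):
    (a,d),(b,e)=ray(p1,u1),ray(p2,u2)
    s=np.linalg.lstsq(np.c_[d,-e],b-a,rcond=None)[0]
    A,B=a+d*s[0],b+e*s[1];return (A+B)/2,np.linalg.norm(A-B)
def proj(p,X):
    return cv2.projectPoints(np.array([X],float),cv2.Rodrigues(np.array(p["R"]))[0],np.array(p["t"],float),np.array(p["intrinsics"]),np.array(p["D"]))[0].ravel()
E
python3 - <<'E'
import cv2,numpy as np
t=cv2.imread("pics/top0.png");s=cv2.imread("pics/scene0.png")
f=lambda im,x,y,w,h:cv2.resize(im[y:y+h,x:x+w],(400,300),interpolation=cv2.INTER_CUBIC)
a=np.vstack([np.hstack([f(t,320,195,80,60),f(t,194,196,80,60)]),np.hstack([f(s,140,235,100,75),f(s,250,160,100,75)])])
cv2.imwrite("pics/c0.png",a)
E
```

```text
(no output)
```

View pics/c0.png

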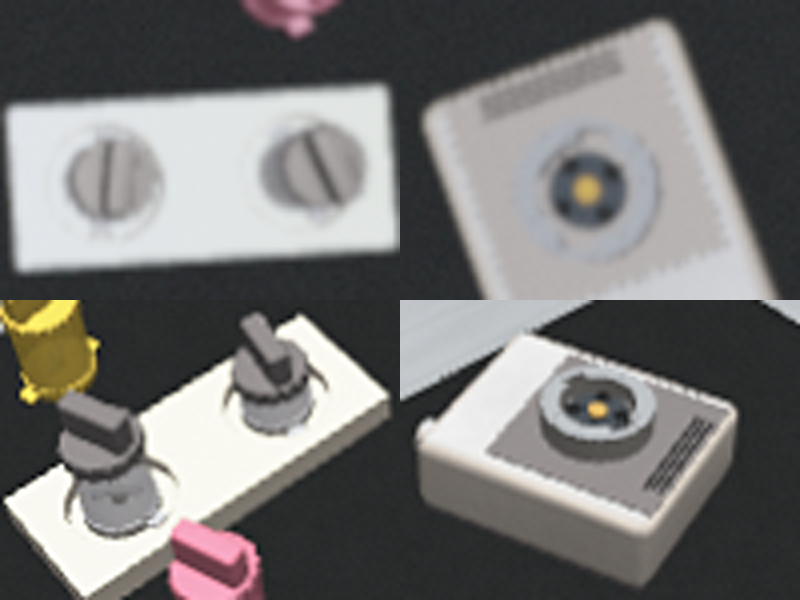

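The tall jar is the right one in the top view: its lid is at about (385,228) and its barrel is visibly longer in the scene view. The collar centre in the top view is about (232.4,234.4).

Run:
```python
from bench import arm
from h import *
T=arm.camera_params("top");S=arm.camera_params("scene")
lt=(320+327/5,195+165/5);print("jar lid",onz(T,lt,88), onz(T,(320+322/5,195+165/5),116))
print("jar bar scene", onz(S,(140+95/4,235+110/4),116))
bx=[onz(T,(320+u/5,195+v/5),105) for u,v in((308,130),(340,200))];d=bx[0]-bx[1];print("bar yaw",np.arctan2(d[1],d[0]))
c=onz(T,(194+192/5,196+192/5),105);print("collar",c,onz(S,(250+198/4,160+105/4),105))
e=[onz(T,(194+(u-400)/5,196+v/5),75) for u,v in((430,105),(495,290))];print("mill edge",e)
w=arm.camera_params("wrist");s=arm.read_state()
from scipy.spatial.transform import Rotation as Ro
R=Ro.from_quat(s["ee_rot"]).as_matrix();print(R.round(3));p=s["position"]
print("cam in tool",R.T@(-np.array(w["R"]).T@w["t"]-p), (np.array(w["R"])@R).round(2).tolist(),w["intrinsics"][0])
rk=[onz(T,(320+u/5,195+v/5),24) for u,v in((5,105),(388,85),(400,248),(15,272))];print(np.round(rk),np.mean(rk,0))
```

```text
jar lid [ 517.51076369 -281.37942092   88.        ] [ 516.04821899 -271.31513756  116.        ]
jar bar scene [ 520.97289098 -276.99125389  116.        ]
bar yaw 0.401312578844572
collar [503.54022263 176.76102555 105.        ] [513.3652653  178.20535093 105.        ]
mill edge [array([558.77265779, 278.41981766,  75.        ]), array([446.42862676, 238.66810893,  75.        ])]
[[-0.947 -0.32  -0.001]
 [-0.32   0.947  0.002]
 [ 0.     0.002 -1.   ]]
cam in tool [  69.22559557   -1.626637   -142.8165672 ] [[-0.0, 1.0, -0.0], [-0.96, -0.0, -0.27], [-0.27, 0.0, 0.96]] [368.24369372   0.         281.1202229 ]
[[ 562.  -94.   24.]
 [ 571. -339.   24.]
 [ 468. -342.   24.]
 [ 457.  -98.   24.]] [ 514.31972047 -218.40121116   24.        ]
```

servo_tool(
  rows=[
    [[85,-50,25,0,0,0,0],[85,-100,50,0,0,0,0],[85,-150,75,0,0,0,-0.03],[85,-200,98,0,0,0,-0.07],[85,-250,122,0,0,0,-0.07],[85,-300,146,0,0,0,-0.07],[85,-350,170,0,0,0,-0.07],[85,-390,190,0,0,0,-0.07],[85,-401,195,0,0,0,-0.07],[85,-401,195,0,0,0,-0.07]],
  ],
)

```text
clock: 1.35
position: [517.5, -278.6, 230.8]
ee_rot: [-0.197, 0.98, 0.0, -0.001]
contact_force: [-0.1, 0.4, 0.2]
gripper_width: 85.0
grasp_force: 0.0
```

Run:
```python
from bench import arm
from h import *
s=arm.read_state();print(s["clock"],s["position"],s["joints"].round(3),s["ee_rot"].round(4))
cv2.imwrite("pics/w1.png",arm.get_image("wrist")[:,:,::-1])
```

```text
1.35 [ 517.50491481 -278.60108568  230.75721743] [-0.219  0.323 -0.087 -0.    -1.163 -0.955] [-1.971e-01  9.804e-01  3.000e-04 -6.000e-04]
```

View pics/w1.png

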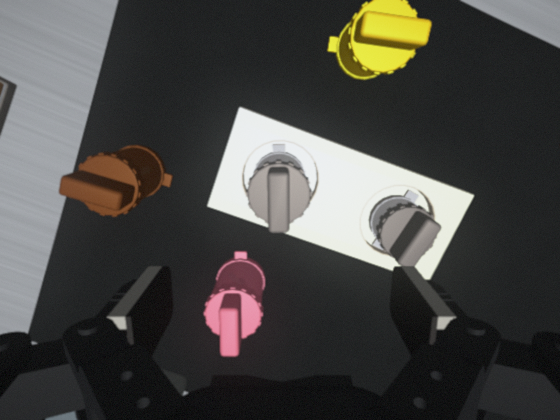

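The wrist view shows the tall jar's bar nearly upright in the image, with its top face running from about (278,167) to (280,232). The short jar is on the right at (412,240).

Run:
```python
from h import *
from bench import arm
im=cv2.imread("pics/w1.png");W=arm.camera_params("wrist")
a=im[155:245,235:325]
cv2.imwrite("pics/w1c.png",cv2.resize(a,(720,720)[:2] and (600,600),interpolation=cv2.INTER_CUBIC))
g=cv2.cvtColor(im,cv2.COLOR_BGR2GRAY)
for r in(175,190,205,220,228): print(r,g[r,262:298].tolist())
print("col",g[160:240,279].tolist())
```

```text
175 [171, 169, 171, 170, 158, 126, 106, 115, 129, 135, 133, 136, 135, 136, 136, 138, 138, 139, 144, 144, 146, 147, 147, 147, 140, 123, 110, 135, 168, 175, 174, 173, 173, 172, 174, 174]
190 [166, 163, 165, 168, 159, 132, 110, 119, 137, 146, 153, 155, 155, 158, 160, 161, 164, 164, 165, 167, 165, 167, 165, 161, 148, 129, 115, 133, 164, 169, 168, 168, 168, 169, 171, 167]
205 [159, 160, 160, 160, 159, 138, 112, 116, 129, 145, 154, 154, 156, 157, 158, 159, 162, 159, 160, 160, 160, 161, 159, 154, 143, 127, 114, 129, 159, 165, 163, 165, 163, 163, 164, 164]
220 [231, 217, 184, 150, 143, 131, 109, 111, 126, 141, 152, 153, 154, 157, 156, 152, 151, 152, 153, 151, 152, 152, 153, 147, 137, 125, 113, 121, 146, 147, 147, 171, 211, 231, 237, 238]
228 [50, 49, 46, 51, 54, 62, 77, 103, 123, 140, 150, 150, 150, 149, 149, 151, 150, 147, 148, 148, 147, 148, 146, 145, 135, 122, 128, 182, 230, 237, 237, 236, 236, 237, 236, 236]
col [94, 129, 140, 124, 149, 162, 138, 89, 66, 69, 69, 74, 87, 107, 124, 139, 157, 163, 162, 164, 163, 163, 163, 163, 164, 164, 165, 161, 163, 164, 164, 163, 163, 162, 162, 163, 165, 163, 165, 162, 163, 161, 160, 161, 161, 159, 160, 161, 159, 158, 157, 158, 156, 155, 157, 155, 154, 154, 154, 150, 152, 151, 153, 152, 150, 151, 148, 150, 147, 147, 141, 126, 98, 63, 51, 51, 51, 50, 52, 48]
```

View pics/w1c.png

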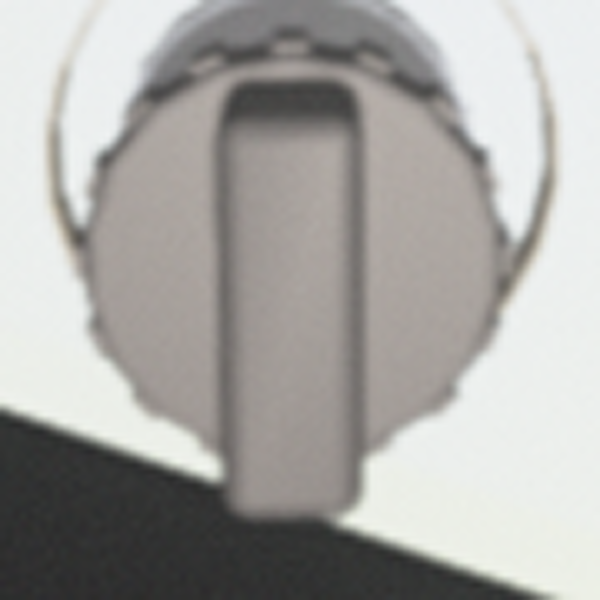

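The top face of the bar spans x≈269–288 and y≈173–232, almost exactly vertical in the image.

Run:
```python
from h import *
from bench import arm
W=arm.camera_params("wrist");s=arm.read_state()
a,b=onz(W,(278.1,173),116),onz(W,(279,232),116);print(a,b,(a+b)/2,np.linalg.norm(a-b),np.arctan2(*(b-a)[1::-1]),np.arctan2(*(a-b)[1::-1]))
print("w",np.linalg.norm(onz(W,(268.5,200),116)-onz(W,(288.3,200),116)))
from scipy.spatial.transform import Rotation as Ro
R=Ro.from_quat(s["ee_rot"]).as_matrix();print(np.arctan2(R[1,0],R[0,0]),R.T@((a+b)/2-s["position"]))
```

```text
[ 497.95411984 -291.12577585  116.        ] [ 538.56515989 -273.56281565  116.        ] [ 518.25963987 -282.34429575  116.        ] 44.24606361160148 0.40817875505895124 -2.733413898530842
w 14.315795747214235
-2.7459344315846255 [-8.68848808e-02 -3.44688399e+00  1.14904696e+02]
```

servo_tool(
  rows=[
    [[85,-17,45,0,0,0,-0.17],[85,-37,95,0,0,0,-0.34],[85,-57,145,0,0,0,-0.51],[85,-77,195,0,0,0,-0.68],[85,-96,245,0,0,0,-0.85],[85,-116,295,0,0,0,-1.02],[85,-136,345,0,0,0,-1.19],[85,-156,395,0,0,0,-1.36],[85,-167,425,0,0,0,-1.5],[85,-167,425,0,0,0,-1.5]],
  ],
)

```text
clock: 2.65
position: [507.7, 177.8, 231.2]
ee_rot: [0.812, -0.583, -0.0, 0.0]
contact_force: [-0.2, -0.2, 0.7]
gripper_width: 85.1
grasp_force: 0.0
```

Run:
```python
from bench import arm
from h import *
s=arm.read_state();print(s["clock"],s["position"],s["joints"].round(3),s["ee_rot"].round(4))
im=arm.get_image("wrist")[:,:,::-1];cv2.imwrite("pics/w2.png",im)
W=arm.camera_params("wrist");u=proj(W,[508,177,105]);print(u)
x,y=int(u[0])-75,int(u[1])-75
x=min(max(x,0),410);y=min(max(y,0),270);print(x,y)
cv2.imwrite("pics/w2c.png",cv2.resize(im[y:y+150,x:x+150],(600,600),interpolation=cv2.INTER_CUBIC))
```

```text
2.65 [507.72476155 177.83523501 231.19498882] [ 0.638  0.237 -0.206 -0.    -1.128 -0.313] [ 8.124e-01 -5.831e-01 -0.000e+00  1.000e-04]
[279.78432585 200.56627925]
204 125
```

View pics/w2c.png

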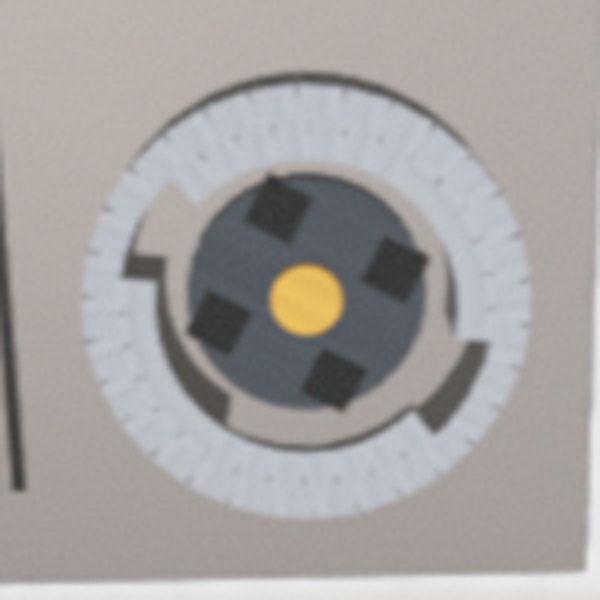

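The collar ring is centred near crop (306,301), which is image (280.6,200.3). Its notches are at crop (146,229) on the left and (460,386) on the right.

Run:
```python
from h import *
from bench import arm
W=arm.camera_params("wrist");s=arm.read_state();I=lambda u,v:(204+u/4,125+v/4)
for z in(100,105,110):
    e=[onz(W,I(*q),z) for q in((82,301),(531,301),(306,83),(306,519))]
    print(z,np.linalg.norm(e[0]-e[1]),np.linalg.norm(e[2]-e[3]),(e[0]+e[1])/2,(e[2]+e[3])/2)
c=(e[0]+e[1]+e[2]+e[3])/4
z=105;e=[onz(W,I(*q),z) for q in((82,301),(531,301),(306,83),(306,519))];c=sum(e)/4
for q in((170,186),(123,270),(488,342),(434,431)):
    d=onz(W,I(*q),z)-c;print(np.hypot(*d[:2]),np.arctan2(d[1],d[0]))
a,b=onz(W,I(146,229),z),onz(W,I(460,386),z);print("line",np.arctan2(*(a-b)[1::-1]),np.arctan2(*(b-a)[1::-1]))
T=arm.camera_params("top");
```

```text
100 86.26340515694874 86.71447650947533 [507.05243249 177.80404396 100.        ] [506.57912897 179.54978924 100.        ]
105 84.68933462889079 85.13217516649914 [507.46687624 176.56483019 105.        ] [507.00220922 178.27872041 105.        ]
110 83.11526410083285 83.54987382352299 [507.88132    175.32561643 110.        ] [507.42528947 177.00765158 110.        ]
33.96244881302838 -0.4139876067019036
35.0496741871458 0.12491991958690132
35.294966260754606 -3.0232499654834664
35.22620947989244 2.6711967764896922
line -0.15465707832988732 2.986935575259906
```

servo_tool(
  rows=[
    [[50,40,12,0,0,0,-0.16],[50,90,28,0,0,0,-0.33],[50,140,44,0,0,0,-0.5],[50,190,59,0,0,0,-0.67],[50,240,75,0,0,0,-0.84],[50,290,90,0,0,0,-1.01],[50,340,106,0,0,0,-1.18],[50,390,121,0,0,0,-1.35],[50,430,134,0,0,0,-1.52],[50,439.4,136.8,0,0,0,-1.654]],
  ],
)

```text
clock: 3.95
position: [516.2, -286.8, 231.0]
ee_rot: [0.98, 0.201, -0.0, -0.0]
contact_force: [-0.4, 0.8, -0.4]
gripper_width: 49.7
grasp_force: 0.0
```

servo_tool(
  rows=[
    [[50,0,0,0,0,0,0],[50,0,0,30,0,0,0],[50,0,0,60,0,0,0],[50,0,0,85,0,0,0],[50,0,0,85,0,0,0]],
  ],
)

```text
clock: 4.58
position: [516.5, -282.1, 144.7]
ee_rot: [0.98, 0.201, -0.002, -0.001]
contact_force: [-0.6, 0.2, 0.2]
gripper_width: 49.8
grasp_force: 0.0
```

Run:
```python
from bench import arm
from h import *
s=arm.read_state();print(s["clock"],s["position"],s["joints"].round(3),s["ee_rot"].round(4))
from scipy.spatial.transform import Rotation as Ro
R=Ro.from_quat(s["ee_rot"]).as_matrix();print("yaw",np.arctan2(R[1,0],R[0,0]))
im=arm.get_image("wrist")[:,:,::-1];cv2.imwrite("pics/w3.png",im)
```

```text
4.575 [ 516.51789369 -282.11921754  144.66224835] [-0.225  0.4   -0.201 -0.    -0.975  2.202] [ 0.9795  0.2014 -0.0021 -0.0012]
yaw 0.4055068321049443
```

View pics/w3.png

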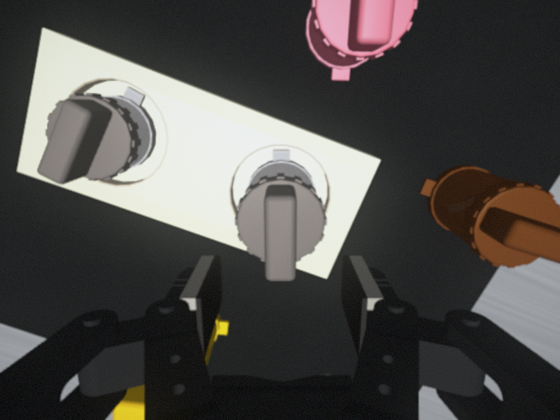

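The wrist view shows the tall bar at x 266–296, centred at 281 between the fingers. Its top face spans y≈195–280.

Run:
```python
from h import *
from bench import arm
W=arm.camera_params("wrist");s=arm.read_state();g=cv2.cvtColor(cv2.imread("pics/w3.png"),cv2.COLOR_BGR2GRAY)
print(g[180:210,281].tolist(),g[270:290,281].tolist(),g[250,258:304].tolist())
a,b=onz(W,(281,195),116),onz(W,(281,280),116);c=(a+b)/2
from scipy.spatial.transform import Rotation as Ro
R=Ro.from_quat(s["ee_rot"]).as_matrix();print(c,np.linalg.norm(a-b),R.T@(c-s["position"]))
```

```text
[137, 155, 156, 150, 119, 80, 68, 69, 69, 66, 68, 70, 69, 69, 72, 85, 98, 112, 121, 128, 134, 142, 146, 147, 147, 146, 146, 145, 146, 145] [132, 133, 131, 134, 133, 132, 132, 130, 124, 115, 100, 63, 44, 46, 41, 39, 44, 46, 46, 42] [138, 138, 139, 137, 138, 135, 119, 100, 107, 119, 127, 133, 138, 140, 136, 138, 139, 138, 140, 138, 139, 137, 139, 138, 139, 138, 139, 136, 137, 136, 137, 137, 134, 126, 118, 113, 99, 95, 112, 132, 135, 137, 135, 136, 137, 135]
[ 521.08824111 -282.78236447  116.        ] 45.263960826694834 [ 2.95730147  1.4942079  30.33406937]
```

servo_tool(
  rows=[
    [[50,2.8,1.5,25,0,0,0],[50,2.8,1.5,45,0,0,0],[50,2.8,1.5,53,0,0,0],[50,2.8,1.5,53,0,0,0],[30,2.8,1.5,53,0,0,0],[0,2.8,1.5,53,0,0,0],[0,2.8,1.5,53,0,0,0],[0,2.8,1.5,53,0,0,0],[0,2.8,1.5,53,0,0,0],[0,2.8,1.5,53,0,0,0]],
  ],
)

```text
clock: 5.88
position: [522.1, -282.9, 94.2]
ee_rot: [0.979, 0.203, 0.001, 0.0]
contact_force: [-0.5, 1.0, 5.7]
gripper_width: 14.5
grasp_force: 62.0
```

servo_tool(
  rows=[
    [[0,0,0,-10,0,0,0],[0,0,0,-30,0,0,0],[0,0,0,-55,0,0,0],[0,0,0,-80,0,0,0],[0,0,0,-105,0,0,0],[0,0,0,-130,0,0,0],[0,0,0,-130,0,0,0]],
  ],
)

```text
clock: 6.75
position: [522.4, -283.1, 224.8]
ee_rot: [0.979, 0.203, 0.002, 0.001]
contact_force: [-0.6, -0.4, -3.5]
gripper_width: 14.8
grasp_force: 60.9
```

Run:
```python
from bench import arm
from h import *
s=arm.read_state();print(s["clock"],s["position"],s["joints"].round(3),s["ee_rot"].round(4),s["contact_force"],s["gripper_width"])
from scipy.spatial.transform import Rotation as Ro
R=Ro.from_quat(s["ee_rot"]).as_matrix();print("yaw",np.arctan2(R[1,0],R[0,0]),R[:,2])
im=arm.get_image("wrist")[:,:,::-1];sc=arm.get_image("scene")[:,:,::-1]
cv2.imwrite("pics/s4.png",sc);cv2.imwrite("pics/w4.png",im)
S=arm.camera_params("scene");u=proj(S,s["position"]).astype(int);print(u)
c=sc[u[1]-50:u[1]+70,u[0]-60:u[0]+60];cv2.imwrite("pics/c4.png",np.hstack([cv2.resize(im[150:420,140:420],(400,400),interpolation=3),cv2.resize(c,(400,400),interpolation=3)]))
```

```text
6.75 [ 522.38369727 -283.07907669  224.81716671] [-0.224  0.335 -0.084  0.    -1.148  2.203] [9.793e-01 2.026e-01 1.700e-03 8.000e-04] [-0.5555081  -0.37006943 -3.47305781] 14.812267570351082
yaw 0.4081086236458865 [ 3.69654331e-03 -8.73230024e-04 -9.99992786e-01]
[151 233]
```

View pics/c4.png

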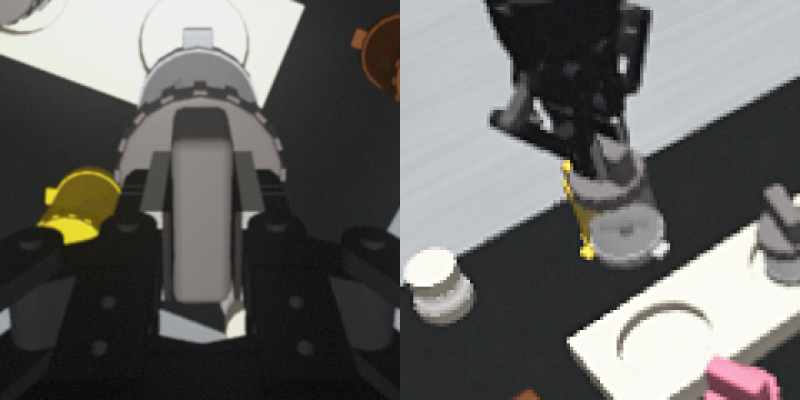

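The jar is held and upright. In the wrist view the top face of the bar spans y≈244–355 at x≈281. In the scene view the foot is clear of the rack.

Run:
```python
from h import *
from bench import arm
W=arm.camera_params("wrist");s=arm.read_state();g=cv2.cvtColor(cv2.imread("pics/w4.png"),cv2.COLOR_BGR2GRAY)
print(g[215:255:2,281].tolist(),g[340:365,281].tolist(),g[300,250:310].tolist())
from scipy.spatial.transform import Rotation as Ro
R=Ro.from_quat(s["ee_rot"]).as_matrix()
for z in(22,20):
    a,b=onz(W,(280.7,244.5),s["position"][2]+z),onz(W,(280.7,355),s["position"][2]+z);c=(a+b)/2
    print(np.linalg.norm(a-b),R.T@(c-s["position"]))
# lug (front) position on foot: visible lug in crop (200,38)
z=s["position"][2]-84+10
print("lug",R.T@(onz(W,(140+200/1.4286,150+30/1.4815),z)-s["position"]))
```

```text
[102, 155, 146, 133, 62, 61, 64, 62, 63, 60, 59, 62, 63, 65, 78, 100, 114, 122, 130, 138] [128, 128, 127, 129, 129, 128, 127, 125, 127, 128, 126, 122, 111, 90, 65, 44, 39, 36, 35, 37, 42, 41, 38, 41, 40] [146, 188, 188, 154, 88, 62, 58, 60, 47, 30, 40, 77, 105, 116, 121, 124, 127, 131, 134, 134, 133, 135, 131, 133, 132, 132, 133, 134, 133, 132, 131, 132, 132, 133, 131, 133, 131, 131, 130, 132, 131, 130, 132, 132, 130, 126, 121, 118, 113, 107, 95, 69, 36, 28, 46, 58, 59, 57, 76, 134]
45.221956764813044 [ -1.96139223   1.39790195 -22.00084661]
45.97114890689933 [ -3.12619672   1.39468768 -19.99946476]
lug [29.97266156  0.87980682 73.96307638]
```

servo_tool(
  rows=[
    [[0,12,-30,0,0,0,0.04],[0,30,-75,0,0,0,0.1],[0,50,-125,0,0,0,0.18],[0,70,-175,0,0,0,0.25],[0,91,-225,0,0,0,0.32],[0,111,-275,0,0,0,0.39],[0,131,-325,0,0,0,0.46],[0,149,-370,0,0,0,0.52],[0,163,-405,0,0,0,0.56],[0,172.5,-428.8,0,0,0,0.568]],
  ],
)

```text
clock: 8.1
position: [508.5, 180.6, 221.2]
ee_rot: [0.997, -0.079, -0.002, 0.001]
contact_force: [-0.0, 0.2, -3.2]
gripper_width: 14.9
grasp_force: 61.0
```

servo_tool(
  rows=[
    [[0,0,0,5,0,0,0],[0,0,0,10,0,0,0],[0,0,0,15,0,0,0],[0,0,0,15,0,0,0]],
  ],
)

```text
clock: 8.6
position: [509.4, 178.2, 207.6]
ee_rot: [0.997, -0.08, -0.001, 0.0]
contact_force: [-0.2, 0.1, -2.5]
gripper_width: 14.6
grasp_force: 60.9
```

```bash
cat > st.py <<'E'
from bench import arm
from h import *
from scipy.spatial.transform import Rotation as Ro
s=arm.read_state();R=Ro.from_quat(s["ee_rot"]).as_matrix()
print("t",s["clock"],"p",s["position"].round(1),"yaw",np.arctan2(R[1,0],R[0,0]).round(3),"tilt",R[:2,2].round(4),"F",s["contact_force"].round(1),"M",s["wrist_torque"].round(2),"w",round(s["gripper_width"],1),s["grasp_force"].round(0),"j6",s["joints"][5].round(2))
E
python3 st.py
python3 - <<'E'
from bench import arm
from h import *
im=arm.get_image("wrist")[:,:,::-1];sc=arm.get_image("scene")[:,:,::-1];tp=arm.get_image("top")[:,:,::-1]
f=lambda a,x,y:cv2.resize(a[y:y+90,x:x+120],(400,300),interpolation=3)
cv2.imwrite("pics/c5.png",np.vstack([np.hstack([f(sc,240,120),f(tp,172,190)]),np.hstack([cv2.resize(im,(400,300)),cv2.resize(im[100:310,140:420],(400,300),interpolation=3)])]))
E
```

```text
Traceback (most recent call last):
  File "st.py", line 5, in <module>
    print("t",s["clock"],"p",s["position"].round(1),"yaw",np.arctan2(R[1,0],R[0,0]).round(3),"tilt",R[:2,2].round(4),"F",s["contact_force"].round(1),"M",s["wrist_torque"].round(2),"w",round(s["gripper_width"],1),s["grasp_force"].round(0),"j6",s["joints"][5].round(2))
                                                                                                                                                                                                                    ^^^^^^^^^^^^^^^^^^^^^^
AttributeError: 'float' object has no attribute 'round'
```

View pics/c5.png

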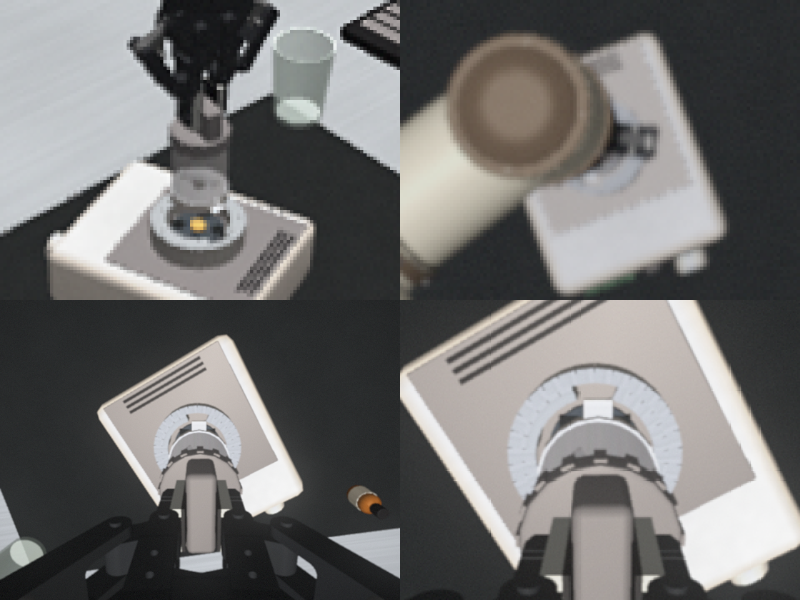

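The scene and wrist views show the jar over the collar with its front lug in line with the notch. I'll go down carefully.

servo_tool(
  rows=[
    [[0,0.8,-0.6,5,0,0,0],[0,0.8,-0.6,10,0,0,0],[0,0.8,-0.6,15,0,0,0],[0,0.8,-0.6,18,0,0,0],[0,0.8,-0.6,21,0,0,0],[0,0.8,-0.6,23,0,0,0],[0,0.8,-0.6,25,0,0,0],[0,0.8,-0.6,25,0,0,0]],
  ],
)

```text
clock: 9.75
position: [510.6, 179.6, 183.2]
ee_rot: [0.997, -0.08, -0.0, 0.0]
contact_force: [-0.5, 0.6, -3.1]
gripper_width: 14.4
grasp_force: 60.9
```

```bash
sed -i 's/s\["grasp_force"\].round(0)/round(s["grasp_force"])/' st.py; python3 st.py
```

```text
t 9.75 p [510.6 179.6 183.2] yaw -0.16 tilt [-0.0002 -0.0001] F [-0.5  0.6 -3.1] M [ 0.02 -0.   -0.04] w 14.4 61 j6 0.77
```

servo_tool(
  rows=[
    [[0,0,0,1,0,0,0],[0,0,0,2,0,0,0],[0,0,0,3,0,0,0],[0,0,0,4,0,0,0],[0,0,0,4,0,0,0]],
  ],
)

```text
clock: 10.38
position: [510.6, 179.7, 179.2]
ee_rot: [0.997, -0.08, -0.0, 0.0]
contact_force: [-0.9, -0.9, -1.7]
gripper_width: 14.6
grasp_force: 60.9
```

servo_tool(
  rows=[
    [[0,0,0,1,0,0,0],[0,0,0,2,0,0,0],[0,0,0,3,0,0,0],[0,0,0,3,0,0,0]],
  ],
)

```text
clock: 10.88
position: [510.5, 179.7, 176.2]
ee_rot: [0.997, -0.08, -0.0, 0.0]
contact_force: [0.1, 1.0, -2.7]
gripper_width: 15.0
grasp_force: 60.9
```

```bash
python3 st.py
```

```text
t 10.875 p [510.5 179.7 176.2] yaw -0.16 tilt [-0.0002 -0.0001] F [ 0.1  1.  -2.7] M [0.03 0.01 0.01] w 15.0 61 j6 0.77
```

servo_tool(
  rows=[
    [[0,0,0,1,0,0,0],[0,0,0,2,0,0,0],[0,0,0,2,0,0,0]],
  ],
)

```text
clock: 11.25
position: [510.8, 179.8, 174.7]
ee_rot: [0.997, -0.08, 0.0, -0.0]
contact_force: [0.4, 1.2, -1.2]
gripper_width: 14.5
grasp_force: 61.2
```

servo_tool(
  rows=[
    [[0,0,0,1,0,0,0],[0,0,0,2,0,0,0],[0,0,0,2,0,0,0]],
  ],
)

```text
clock: 11.62
position: [510.8, 179.8, 172.7]
ee_rot: [0.997, -0.08, 0.0, -0.0]
contact_force: [-1.3, -0.1, 3.4]
gripper_width: 15.1
grasp_force: 61.6
```

```bash
python3 st.py
```

```text
t 11.625 p [510.8 179.8 172.7] yaw -0.16 tilt [0.0007 0.0003] F [-1.3 -0.1  3.4] M [-0.05  0.43 -0.06] w 15.1 62 j6 0.77
```

servo_tool(
  rows=[
    [[0,0,0,0.5,0,0,0],[0,0,0,1,0,0,0],[0,0,0,1,0,0,0]],
  ],
)

```text
clock: 12.0
position: [510.8, 179.8, 171.5]
ee_rot: [0.997, -0.08, 0.0, -0.0]
contact_force: [-1.0, 0.4, 2.9]
gripper_width: 15.0
grasp_force: 61.7
```

```bash
python3 st.py
```

```text
t 12.0 p [510.8 179.8 171.5] yaw -0.16 tilt [0.0006 0.0002] F [-1.   0.4  2.9] M [0.03 0.33 0.01] w 15.0 62 j6 0.77
```

servo_tool(
  rows=[
    [[0,0,0,0.5,0,0,0],[0,0,0,1,0,0,0],[0,0,0,1,0,0,0]],
  ],
)

```text
clock: 12.38
position: [510.8, 179.8, 170.4]
ee_rot: [0.997, -0.08, 0.0, -0.0]
contact_force: [0.1, 0.5, 4.8]
gripper_width: 14.7
grasp_force: 61.9
```

```bash
python3 st.py
```

```text
t 12.375 p [510.8 179.8 170.4] yaw -0.16 tilt [0.0005 0.0002] F [0.1 0.5 4.8] M [ 0.06  0.26 -0.03] w 14.7 62 j6 0.77
```

servo_tool(
  rows=[
    [[0,0,0,1,0,0,0],[0,0,0,2,0,0,0],[0,0,0,3,0,0,0],[0,0,0,3,0,0,0]],
  ],
)

```text
clock: 12.88
position: [510.9, 179.8, 167.6]
ee_rot: [0.997, -0.08, 0.0, -0.0]
contact_force: [-1.7, 1.2, 6.2]
gripper_width: 14.8
grasp_force: 62.0
```

servo_tool(
  rows=[
    [[0,0,0,0.5,0,0,0],[0,0,0,1,0,0,0],[0,0,0,1,0,0,0]],
  ],
)

```text
clock: 13.25
position: [510.9, 179.8, 166.8]
ee_rot: [0.997, -0.08, 0.0, -0.0]
contact_force: [-1.4, 0.2, 5.8]
gripper_width: 14.8
grasp_force: 62.1
```

servo_tool(
  rows=[
    [[0,0,0,0.5,0,0,0],[0,0,0,1,0,0,0],[0,0,0,1,0,0,0]],
  ],
)

```text
clock: 13.62
position: [511.0, 179.9, 166.5]
ee_rot: [0.997, -0.08, 0.001, -0.0]
contact_force: [-2.0, -0.8, 8.4]
gripper_width: 14.9
grasp_force: 62.4
```

```bash
python3 st.py
```

```text
t 13.625 p [511.  179.9 166.5] yaw -0.159 tilt [0.0014 0.0004] F [-2.  -0.8  8.4] M [ 0.05  0.86 -0.03] w 14.9 62 j6 0.77
```

The stiffness rises at z≈166.5, so that is the hard bottom. I'll back off about 1 mm and start turning about the jar's axis.

servo_tool(
  rows=[
    [[0,0,0,-1,0,0,0],[0,0,0,-1,0,0,0],[0,0,0.18,-1,0,0,0.07],[0,-0.03,0.37,-1,0,0,0.15],[0,-0.06,0.55,-1,0,0,0.22],[0,-0.11,0.74,-1,0,0,0.3],[0,-0.11,0.74,-1,0,0,0.3]],
  ],
)

```text
clock: 14.5
position: [510.9, 179.4, 166.9]
ee_rot: [0.974, -0.228, 0.001, -0.001]
contact_force: [-0.9, 0.8, 6.3]
gripper_width: 14.6
grasp_force: 62.1
```

```bash
python3 st.py
```

```text
t 14.5 p [510.9 179.4 166.9] yaw -0.46 tilt [0.0016 0.001 ] F [-0.9  0.8  6.3] M [ 0.27  0.44 -0.02] w 14.6 62 j6 0.47
```

servo_tool(
  rows=[
    [[0,0,0.18,0,0,0,0.07],[0,-0.03,0.37,0,0,0,0.15],[0,-0.06,0.55,0,0,0,0.22],[0,-0.11,0.74,0,0,0,0.3],[0,-0.18,0.92,0,0,0,0.38],[0,-0.25,1.09,0,0,0,0.45],[0,-0.34,1.26,0,0,0,0.53],[0,-0.44,1.41,0,0,0,0.6],[0,-0.44,1.41,0,0,0,0.6]],
  ],
)

```text
clock: 15.62
position: [510.0, 178.7, 167.0]
ee_rot: [0.863, -0.505, 0.0, -0.001]
contact_force: [-0.6, 1.2, 6.1]
gripper_width: 14.9
grasp_force: 62.1
```

```bash
python3 st.py
```

```text
t 15.625 p [510.  178.7 167. ] yaw -1.06 tilt [0.0021 0.0016] F [-0.6  1.2  6.1] M [ 0.52  0.44 -0.01] w 14.9 62 j6 -0.13
```

servo_tool(
  rows=[
    [[0,0,0.18,0,0,0,0.07],[0,-0.03,0.37,0,0,0,0.15],[0,-0.06,0.55,0,0,0,0.22],[0,-0.11,0.74,0,0,0,0.3],[0,-0.16,0.87,0,0,0,0.36],[0,-0.2,0.98,0,0,0,0.4],[0,-0.2,0.98,0,0,0,0.4]],
  ],
)

```text
clock: 16.5
position: [509.0, 178.6, 167.0]
ee_rot: [0.745, -0.667, 0.0, -0.001]
contact_force: [-1.2, 2.4, 6.3]
gripper_width: 14.7
grasp_force: 62.0
```

```bash
python3 st.py
```

```text
t 16.5 p [509.  178.6 167. ] yaw -1.459 tilt [0.002  0.0019] F [-1.2  2.4  6.3] M [0.79 0.59 0.07] w 14.7 62 j6 -0.53
```

servo_tool(
  rows=[
    [[0,0,0.1,0,0,0,0.04],[0,0,0.1,0,0,0,0.04],[0,0,0.1,-1,0,0,0.04],[0,0,0.1,-2,0,0,0.04],[0,0,0.1,-3,0,0,0.04],[0,0,0.1,-4,0,0,0.04],[0,0,0.1,-4,0,0,0.04]],
  ],
)

```text
clock: 17.38
position: [508.6, 178.1, 170.4]
ee_rot: [0.732, -0.682, -0.0, -0.001]
contact_force: [0.4, 4.4, 1.1]
gripper_width: 14.3
grasp_force: 61.4
```

```bash
python3 st.py
```

```text
t 17.375 p [508.6 178.1 170.4] yaw -1.5 tilt [0.0009 0.001 ] F [0.4 4.4 1.1] M [ 1.6  -0.27  0.02] w 14.3 61 j6 -0.57
```

servo_tool(
  rows=[
    [[0,0,0,-0.5,0,0,0],[0,0,0,-1,0,0,0],[0,0,0,-1,0,0,0]],
  ],
)

```text
clock: 17.75
position: [508.4, 178.0, 171.1]
ee_rot: [0.732, -0.682, -0.0, -0.0]
contact_force: [1.7, 5.3, 0.1]
gripper_width: 14.9
grasp_force: 61.2
```

```bash
python3 st.py
```

```text
t 17.75 p [508.4 178.  171.1] yaw -1.5 tilt [0.0004 0.0009] F [1.7 5.3 0.1] M [ 1.86 -0.42  0.02] w 14.9 61 j6 -0.57
```

The lugs have risen above the track level, by about 4.6 mm over bottom. I'll check with a light backward turn before letting go.

servo_tool(
  rows=[
    [[0,-0.5,0,0,0,0,-0.04],[0,-0.5,0,0,0,0,-0.1],[0,-0.5,0,0,0,0,-0.1]],
  ],
)

```text
clock: 18.12
position: [508.2, 178.1, 171.2]
ee_rot: [0.765, -0.644, -0.0, 0.0]
contact_force: [0.9, 4.4, 0.5]
gripper_width: 14.7
grasp_force: 61.4
```

```bash
python3 st.py
```

```text
t 18.125 p [508.2 178.1 171.2] yaw -1.401 tilt [-0.0003 -0.0001] F [0.9 4.4 0.5] M [ 1.58 -0.21  0.09] w 14.7 61 j6 -0.47
```

servo_tool(
  rows=[
    [[0,0,0,0,0,0,-0.04],[0,0,0,0,0,0,-0.08],[0,0,0,0,0,0,-0.08]],
  ],
)

```text
clock: 18.5
position: [508.0, 177.8, 171.2]
ee_rot: [0.79, -0.614, -0.0, 0.0]
contact_force: [0.2, 3.8, 0.6]
gripper_width: 15.2
grasp_force: 61.5
```

```bash
python3 st.py
```

```text
t 18.5 p [508.  177.8 171.2] yaw -1.321 tilt [-0.0008 -0.0005] F [0.2 3.8 0.6] M [ 1.35  0.06 -0.03] w 15.2 62 j6 -0.39
```

servo_tool(
  rows=[
    [[0,-0.5,0,0,0,0,0.08],[0,-0.5,0,0,0,0,0.15],[0,-0.5,0,0,0,0,0.15],[20,-0.5,0,0,0,0,0.15],[35,-0.5,0,0,0,0,0.15],[45,-0.5,0,0,0,0,0.15],[45,-0.5,0,-5,0,0,0.15],[45,-0.5,0,-20,0,0,0.15],[45,-0.5,0,-50,0,0,0.15],[45,-0.5,0,-70,0,0,0.15]],
  ],
)

```text
clock: 19.75
position: [508.8, 178.8, 244.0]
ee_rot: [0.742, -0.67, 0.001, -0.001]
contact_force: [-0.3, 0.2, -0.3]
gripper_width: 44.9
grasp_force: 0.0
```

```bash
python3 st.py
python3 - <<'E'
from bench import arm
from h import *
im=arm.get_image("wrist")[:,:,::-1];sc=arm.get_image("scene")[:,:,::-1];cv2.imwrite("pics/w6.png",im)
cv2.imwrite("pics/c6.png",np.hstack([cv2.resize(im[100:380,120:440],(400,350),interpolation=3),cv2.resize(sc[130:235,240:360],(400,350),interpolation=3)]))
E
```

```text
t 19.75 p [508.8 178.8 244. ] yaw -1.469 tilt [0.0028 0.0013] F [-0.3  0.2 -0.3] M [ 0.01  0.   -0.02] w 44.9 0 j6 -0.54
```

View pics/c6.png

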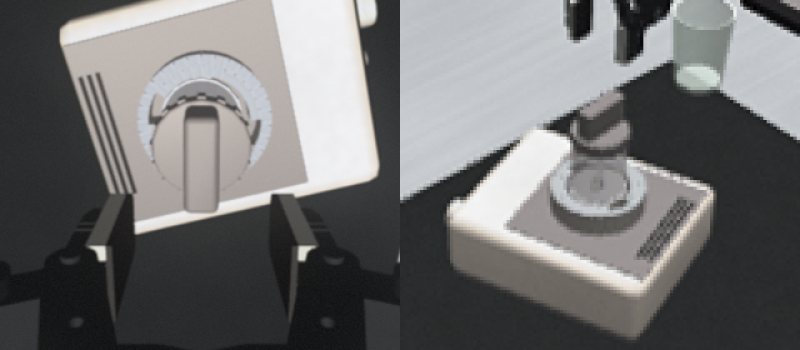

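The jar stands upright in the collar. Both notches show empty at right angles to the bar, and the gripper is clear. It stayed locked when let go.

```bash
python3 -c "
from bench import arm
print(arm.job_done())"
```

```text
the job is handed in; nothing more can be done
None
```

The tall jar is in the mill socket, turned about 75° clockwise, and it stayed put when let go. The lock is judged from the lugs rising about 4.5 mm above the bottom and from the last pictures. The job was handed in at about 20 s; the result was not shown.

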